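# Push the vial carrier round the L-shaped slot into the reader bay

## Task

Push the round vial carrier along the L-shaped slot of the loading deck: along the first leg, round the corner, and along the second leg until its guide pin is fully home at the end of the slot in front of the reader head. Push only on the outside of the carrier with the fingers: do not lift it, do not touch the vial, and leave the vial standing in it. Leave the beaker, bottle and stopper beside the deck alone.

Things in the scene. Friction and masses are not known exactly. Their poses are not given: they have to be found in the camera images.
- deck: Fixed aluminium plate on the worktop, 16 mm thick, spanning own x -80 to +100 mm (x roughly away from the robot), y -100 to +100 mm; origin at worktop height. In its top an L-shaped slot, 15 mm wide, 12 mm deep. Pin-centre path: first leg at x = -35 mm from y = +60 mm to the corner at y = -55 mm; second leg at y = -55 mm on to x = +45 mm, where the slot ends.
- corner (a point): Corner of the L-slot: the point where the centre lines of its legs cross, at the deck's top face (16 mm above the worktop). The inner edge of the corner is rounded (6 mm radius). The carrier must be within about 2 mm of this point to turn freely into the second leg. Axes as the deck.
- bay (a point): End of the second leg: where the centre of the carrier's pin is when it is home against the end of the slot, at the deck's top face. Axes as the deck.
- carrier: Loose round white plastic carrier, 54 mm diameter, 27 mm tall, 0.15 to 0.31 kg, sliding on the deck; a pin (12 mm diameter, 9 mm long) under its centre runs in the slot with 1.5 mm play each side. Not held down. Starts in the half of the first leg far from the corner. 1 to 4 N slides it; the slot's ends stop it. Origin: centre of its underside; z up; yaw irrelevant.
- vial: Screw-cap sample vial, 25 mm diameter, 52 mm tall, standing loosely in the carrier's round pocket (29 mm wide, floor 5 mm above the carrier's underside); its top is 73 mm above the worktop. Origin: centre of its bottom; z up.
- beaker: Bystander: empty glass beaker, 56 mm in diameter, 68 mm tall, standing on the worktop to the right of the deck. Origin at the centre of its bottom; z up.
- bottle: Bystander: small brown bottle with a black cap, 42 mm in diameter, 85 mm tall, on the worktop to the right of the deck. Origin at the centre of its bottom; z up.
- stopper: Bystander: grey-brown tapered rubber stopper, 35 mm in diameter, 27 mm tall, on the worktop to the right of the deck. Origin at the centre of its bottom; z up.
- reader (a point): Centre of the top of the grey box-shaped reader head fixed on the deck just beyond the end of the second leg: 22 mm along the deck's x, 70 mm along its y, 55 mm tall above the deck (71 mm above the worktop). Axes as the deck.

How it is judged:
By the outcome, as a careful person would: the job done as asked, in the order asked, and still so for the second after the job is handed in, with the robot touching nothing.
It also fails if it takes over 48 s, if anything falls off the work surface, if the arm or the gripper's body presses on something with over 40 N, if the wrist force passes 120 N, or if a joint passes its speed limit or range.

## Robot

A 7-joint arm with a two-finger parallel gripper is mounted at the origin on a cart in front of the work surface, level with it; the furniture and walls round the work are solid. World frame = base frame: x ahead of the robot, y to its left, z up, the work surface at z = 0. Lengths are in m, angles in rad, forces in N, time in s.
With the tool pointing down it reaches from about 0.4 to 0.85 m from the base axis. Payload 10.4 kg.
Tool frame: the origin (TCP) lies midway between the tips of the shut fingers; the grasp point (between the pads) lies 19 mm behind it; z points along the fingers, y is the line along which they close (so a half turn about z gives the same grasp; the last joint's range is limited). The gripper opens to 87 mm and grips with 3 to 60 N. Pads are 19 mm wide; open, the fingers measure 117 mm over their backs; the gripper's body (75 mm by 190 mm) begins 51 mm behind the grasp point.
Start: joints at [-1.372, 0.332, -0.065, 1.46, 0.022, 1.35, -0.088], TCP at [0.137, 0.61, 0.223] pointing down, gripper open.
Joint ranges: [-2.6, 2.6], [-0.5, 2.12], [-1.47, 1.34], [0.16, 2.42], [-1.27, 4.41], [0.06, 2.06], [-2.6, 2.6]. Speed limits (rad/s): [2.22, 2.22, 2.79, 2.79, 3.14, 3.14, 3.14].

## Interface

Orientations are given as a unit quaternion [x, y, z, w].
In Python, from bench import r gives the robot as it stands.
- The arm moves only by the tool apply_moves, never from a script. Its argument "steps" is a list of rows, each a list of 7 numbers: the turn, a rotation vector about the tool's x, y, z in rad, then the shift along the tool's x, y, z in mm, then the opening, from -1 (shut) to 1 (fully open). In form: [[ax, ay, az, x, y, z, claw], ...]. A call has 1 to 20 rows; each row is the pose to reach, as a shift and turn from the pose commanded when the call began, along the tool's axes at that moment; what a row does not reach only later rows make up. A row lasts 1/12 s, in which the tool goes at most 41.7 mm and 7.16 degrees, less where a joint would pass 70% of its speed; a pose out of reach is approached as far as the arm can. A call with a gripper value outside its range is refused whole. The fingers move at their own pace and stop on an object; "force" is the grip in N (left out, the last holds). Time passes only in rows, so rows that repeat a pose let the fingers close. It gives the time, the measured TCP pose, the force, the opening and the grip force at its end, in the units of the state.
- r.read_state(): the state, without advancing time (a new reading comes with each control period).
- r.camera(name): name is "side" or "top" or "wrist"; returns a dict with "pixels" (384x512x3 uint8, red, green, blue), "z_map" (384x512 float32, m along the optical axis (not along the pixel's ray), 0 where there is no reading), "fovy" (degrees; the focal length in pixels is half the picture's height over the tangent of half this angle, whatever the lens; pixels are square), "cx", "cy" (the principal point, pixels), "position" and "orientation" of the camera in the world. Camera axes: x right, y down, z forward; pixel columns grow to the right and rows downward; lengths in m; the calibration is good to about 2 mm. A picture is of the moment at which its call begins.
- r.close_job(): hands the job in; it is judged then, once.
The state is a dict: "time": time; "joint_positions": joint angles; "joint_vel": joint speeds; "joint_torque": joint torques, N m; "ee_pos": TCP position; "eef_rot": TCP orientation; "ft_force": force on the tool from outside, world axes, zero at the start; "torque": the same for the moment, N m; "width": finger opening in m; "grip_force": force on a finger pad.
Only numpy, scipy, OpenCV 4.12 (cv2) and the standard library are available. Lean on these libraries where they do the work, as an engineer would, in place of code of your own. Each camera call takes 0.05 s, during which the arm holds its last target. There are 200 camera calls.

## Working session

There is one attempt and no reset: what is moved stays moved. The work goes in short steps, Python scripts to look and compute and a tool call to move; the robot and the scene stay as the last step left them, time stands still between calls to the robot, and variables do not carry over. Pictures are saved under pics/ and viewed, at most 10 in all, crops included, and the job is handed in when it is done.

Besides the shell and the picture viewer there is one more tool, called after "Call:" in YAML: its name, and indented under it one key for each argument. apply_moves: Moves the arm, as the interface text tells. Its arguments: {"type":"object","properties":{"steps":{"type":"array","items":{"type":"array","items":{"type":"number"}}},"force":{"type":"number"}},"required":["steps"]}

```bash
mkdir -p pics
cat > h.py <<'E'
import numpy as np,cv2
from scipy.spatial.transform import Rotation as R
from bench import r
def cam(n):
    c=r.camera(n); c['f']=c['pixels'].shape[0]/2/np.tan(np.radians(c['fovy'])/2)
    c['R']=R.from_quat(c['orientation']).as_matrix() if np.size(c['orientation'])==4 else np.array(c['orientation'])
    return c
def save(c,n): cv2.imwrite('pics/'+n,c['pixels'][:,:,::-1])
def ray(c,u,v,z):
    d=c['R']@np.array([(u-c['cx'])/c['f'],(v-c['cy'])/c['f'],1]); p=np.array(c['position'])
    return p+d*(z-p[2])/d[2]
def pt(c,u,v):
    z=c['z_map'][int(v),int(u)]
    return np.array(c['position'])+c['R']@np.array([(u-c['cx'])/c['f']*z,(v-c['cy'])/c['f']*z,z])
E
python3 - <<'E'
from h import *
for n in('top','side'):
    c=cam(n);save(c,n+'0.png');print(n,c['position'],c['orientation'],c['f'],c['cx'],c['cy'])
s=r.read_state();print(s['time'],s['ee_pos'],s['eef_rot'],s['width'],s['ft_force'])
E
```

```text
top [0.40040157 0.07602348 1.16438122] [-0.70362438  0.7066519  -0.056227    0.04893211] 459.3356657233195 252.45515349766526 194.71042740340872
side [0.50302748 0.96566198 0.57238798] [-0.03313213  0.85754971 -0.51301132  0.01816992] 472.8236501415206 262.4604643386878 198.77254731133223
0.1 [0.13737727 0.60935561 0.22183547] [ 1.10639485e-01  9.93860399e-01 -6.39110496e-04 -5.63541518e-05] 0.08727286367544852 [ 0.65328617  0.31390435 -0.736933  ]
```

View pics/top0.png

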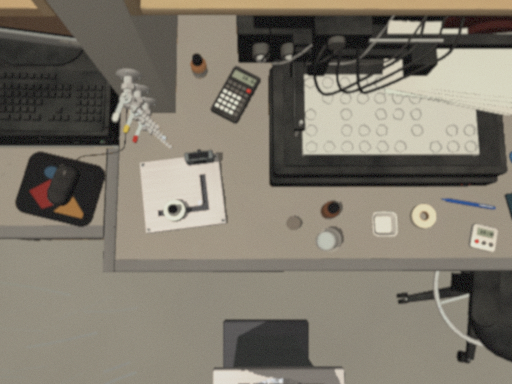

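View pics/side0.png

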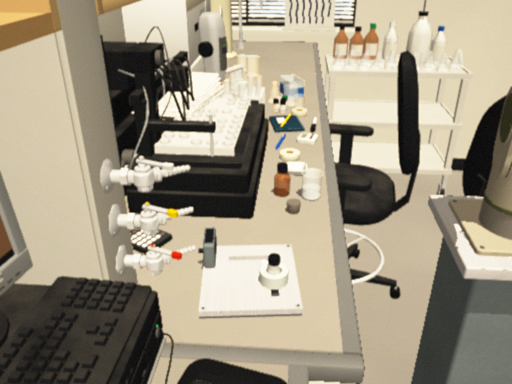

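The top view shows the deck at cols 140–225 and rows 155–232, the carrier near (175,210), the corner near (207,208), the second leg going up to about (203,177), and the reader at (200,157). The side view agrees, with the carrier at (274,272). The bystanders are well to the right.

```bash
cat > m.py <<'E'
from h import *
def quad(c,u0,u1,v0,v1,thr):
    g=c['pixels'].astype(int); hsv=cv2.cvtColor(c['pixels'],cv2.COLOR_RGB2HSV)
    m=((hsv[...,1]<thr)&(hsv[...,2]>170)).astype(np.uint8)
    k=np.zeros_like(m);k[v0:v1,u0:u1]=1;m*=k
    cs,_=cv2.findContours(m,0,1); ct=cv2.convexHull(max(cs,key=cv2.contourArea))
    return m,ct
E
python3 - <<'E'
from m import *
c=cam('top');s=cam('side')
for n,c,b in(('top',c,(125,240,145,245)),('side',s,(185,315,235,330))):
    p=c['pixels'];print(n,[p[v,u].tolist() for v,u in (((220,160),(180,160),(240,160),(210,165),(208,182),(203,176)) if n=='top' else ((300,220),(260,230),(335,250),(278,265),(285,275)))])
    m,ct=quad(c,*b,30)
    P=np.array([ray(c,u,v,.016)[:2] for u,v in ct[:,0]],np.float32)
    rc=cv2.minAreaRect(P);print(cv2.contourArea(ct),rc,cv2.boxPoints(rc).round(4).tolist())
    u0,u1,v0,v1=b
    cv2.imwrite(f'pics/{n}z.png',cv2.resize(c['pixels'][v0:v1,u0:u1,::-1],None,fx=5,fy=5,interpolation=cv2.INTER_CUBIC))
    Z=np.array([[pt(c,u,v)[2] for u in range(u0,u1,8)] for v in range(v0,v1,8)]);print((Z*1000).round().astype(int))
E
```

```text
top [[221, 214, 201], [217, 209, 195], [160, 148, 131], [223, 223, 208], [214, 214, 195], [216, 215, 195]]
5313.5 ((0.5794605016708374, 0.2415560483932495), (0.1798672378063202, 0.19890013337135315), 7.041235446929932) [[0.4779999852180481, 0.32919999957084656], [0.5023999810218811, 0.13179999589920044], [0.680899977684021, 0.15389999747276306], [0.656499981880188, 0.3513000011444092]]
[[-1  3 -1 -2 -2  0 -1  5 -6  0  4 -3 -1 -2  1]
 [-1  0  1  2 -2  1 -1  1 72 76 69  0 -4  1  0]
 [-2  1  2 16 18 18 16 16 63 57 46 32 -4  1  0]
 [ 0 -1 15 17 15 16 15 18 17 16 15 16 -3  1  3]
 [-3 -1 15 19 14 13 14 13 17 13  3 13  1  1  1]
 [-1  7  1 18 13 17 15 13 16 16  7 15 16 -1  3]
 [-2 -3  0 13 17 11 13 11 18 18  1 19 17  0 -2]
 [-2  1  3 16 15 15 43 23 21 14  3 14 14 -1 -3]
 [ 3 -1  1 18 16 40 75 43  7  4  4 15 16  0  0]
 [-1  1 -1 16 17 17 44 43 13 17 16 15 15  5 -1]
 [ 0  1  2 11 16 20 18 15 18 17 10  1  1 -4 -2]
 [-1 -4  4 -4  0  2 -3  0  2 -1  3 -7 -1 -2  0]
 [ 0  3 -3  1  3  1  1 -1 -1 -2  1 -2  0 -1 -1]]
side [[246, 239, 228], [239, 232, 216], [219, 203, 169], [205, 201, 175], [230, 227, 2
[... 237 characters left out ...]
44448471], [0.6593000292778015, 0.349700003862381]]
[[ 2  0  1 73  0  3 -1  0  3  2  1  1  2  0  1  0  0]
 [ 1  0  1 73  2  1 -1  2  2  0  1  1  0  2  1  0  2]
 [90  2 37 59 16 18 17 16 14 16 15 16 17 17 -1  1  2]
 [ 0  1  1 40 16 16  8  8  7  6 16 72 18 17  1  1  0]
 [ 0  2  3 21 17 16 17 15 16 16 43 53 44 16  1  2  1]
 [ 0  0  1 16 17 17 17 18 14 15 43 42 43 16  2 -1  0]
 [ 1  2  1 17 17 16 17 17 17 16 27 29 28 17 15  1  2]
 [ 0  2 16 19 16 18 16 16 14 17 16  5 13 16 17  2  2]
 [ 1  2 17 17 16 18 17 17 17 16 16 17 17 16 16 -1  2]
 [ 2  0 17 17 18 17 16 16 16 16 17 20 15 17 18  2  1]
 [ 1  0  7  7  4  5  5  5  3  2  1  0  1  0  2  1  1]
 [ 1  2  1  0  2  0  0  1  0  0 -1  0  1  2  1  1  0]]
```

View pics/topz.png

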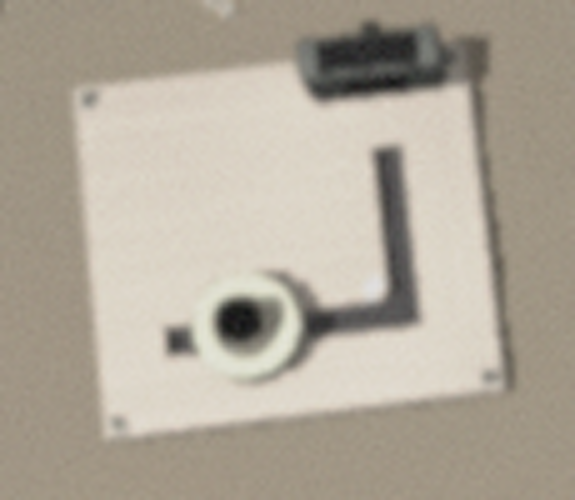

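The deck measures 180 × 200 mm with its top at about 16 mm, yaw near 6.9°, and the two views agree to about 2 mm. Next I'll find the carrier.

```bash
cat >> m.py <<'E'
O=np.array([.5707,.2393]);a=np.radians(6.9);X=np.array([np.cos(a),np.sin(a)]);Y=np.array([-X[1],X[0]])
def todeck(p): d=np.array(p)[:2]-O; return (np.array([d@X,d@Y])*1000).round(1)
def toworld(x,y): return O+X*x/1000+Y*y/1000
def tool():
    s=r.read_state(); M=R.from_quat(s['eef_rot']).as_matrix(); return s,M
def carrier(n):
    c=cam(n);v,u=np.mgrid[0:384,0:512];z=c['z_map']
    d=np.stack([(u-c['cx'])/c['f']*z,(v-c['cy'])/c['f']*z,z],-1)
    P=d@c['R'].T+np.array(c['position'])
    D=(P[...,:2]-O)@np.stack([X,Y],1)
    on=(D[...,0]>-75)&0 if 0 else (D[...,0]>-.075)&(D[...,0]<.075)&(abs(D[...,1]+.0)<.098)&(z>0)
    def cen(lo,hi,name,h):
        m=(on&(P[...,2]>lo)&(P[...,2]<hi)).astype(np.uint8)
        m=cv2.morphologyEx(m,cv2.MORPH_CLOSE,np.ones((3,3)));k,l,s,_=cv2.connectedComponentsWithStats(m)
        i=1+np.argmax(s[1:,4]);vv,uu=np.where(l==i)
        q=np.array([ray(c,a,b,h)[:2] for a,b in zip(uu,vv)],np.float32)
        (cc,rad)=cv2.minEnclosingCircle(q);print(n,name,'deck',todeck(cc),'r',round(rad*1000,1),'n',len(uu),'z',np.median(P[l==i][:,2]).round(4))
    cen(.034,.052,'rim',.043);cen(.066,.085,'cap',.073)
E
python3 - <<'E'
from m import *
carrier('top');carrier('side')
s,M=tool();print(M.round(3));print(s['ee_pos'])
for q in((-35,110),(-35,60),(-35,-55),(45,-55)):print(q,toworld(*q).round(4))
# moves: rotation about tool z to have tool y along deck Y
b=M.T@np.r_[Y,0];print('turn z',np.arctan2(-b[0],b[1]), 'shift mm to (-35,110)',(M.T@np.r_[toworld(-35,110)-np.array(s['ee_pos'])[:2],0]*1000).round(1))
E
```

```text
top rim deck [-36.4  22.2] r 27.6 n 302 z 0.0428
top cap deck [-36.1  21.3] r 11.5 n 70 z 0.0724
side rim deck [-34.  27.] r 32.4 n 439 z 0.0431
side cap deck [-33.3  26.4] r 16.3 n 104 z 0.0728
[[-0.975  0.22  -0.   ]
 [ 0.22   0.975 -0.   ]
 [-0.    -0.    -1.   ]]
[0.13746811 0.60958195 0.22230181]
(-35, 110) [0.5227 0.3443]
(-35, 60) [0.5287 0.2947]
(-35, -55) [0.5426 0.1805]
(45, -55) [0.622  0.1901]
turn z -0.34225096450593795 shift mm to (-35,110) [-4.342e+02 -1.740e+02  1.000e-01]
```

Call:
apply_moves:
  steps:
    - [0,0,-0.1,-40,-18,0,-1]
    - [0,0,-0.2,-80,-36,0,-1]
    - [0,0,-0.3,-120,-54,0,-1]
    - [0,0,-0.342,-160,-71,0,-1]
    - [0,0,-0.342,-200,-89,0,-1]
    - [0,0,-0.342,-240,-107,0,-1]
    - [0,0,-0.342,-280,-125,0,-1]
    - [0,0,-0.342,-320,-143,0,-1]
    - [0,0,-0.342,-360,-161,0,-1]
    - [0,0,-0.342,-400,-179,0,-1]
    - [0,0,-0.342,-442,-197,0,-1]
    - [0,0,-0.342,-442,-197,0,-1]
    - [0,0,-0.342,-442,-197,0,-1]
    - [0,0,-0.342,-442,-197,35,-1]
    - [0,0,-0.342,-442,-197,70,-1]
    - [0,0,-0.342,-442,-197,105,-1]
    - [0,0,-0.342,-442,-197,140,-1]
    - [0,0,-0.342,-442,-197,140,-1]

```text
time: 1.8
ee_pos: [0.5212, 0.3183, 0.0756]
eef_rot: [-0.06, 0.998, -0.003, -0.005]
ft_force: [-1.7, -0.6, -1.0]
width: 0.0005
grip_force: 0.0
```

Run:
```python
from m import *
s,M=tool();print(s['time'],s['ee_pos'],todeck(s['ee_pos']),s['width'],s['ft_force']);print(M.round(3))
c=cam('side');a=c['pixels'][180:330,150:350,::-1];w=cam('wrist')
cv2.imwrite('pics/s1.png',np.hstack([cv2.resize(a,(400,300)),cv2.resize(w['pixels'][:,:,::-1],(400,300))]))
```

```text
1.8 [0.52124215 0.31831662 0.07557554] [-39.6  84.4] 0.0005451986666237156 [-1.73729946 -0.59912925 -0.96225722]
[[-0.993 -0.121 -0.009]
 [-0.121  0.993 -0.006]
 [ 0.009 -0.005 -1.   ]]
```

View pics/s1.png

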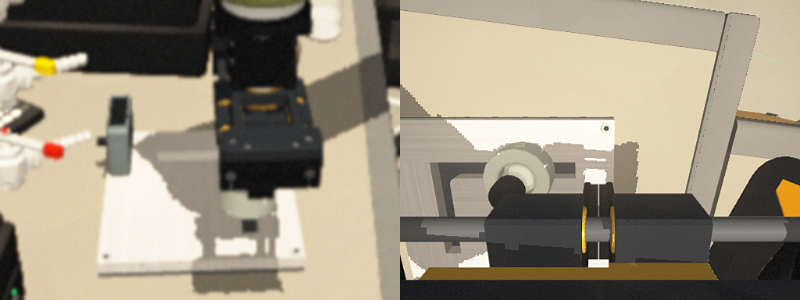

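The fingers are at the far side of the carrier over the deck, with the wrist body clear of the vial. I'll let it settle before descending.

Call:
apply_moves:
  steps:
    - [0,0,0,0,0,0,-1]
    - [0,0,0,0,0,0,-1]
    - [0,0,0,0,0,20,-1]
    - [0,0,0,0,0,40,-1]
    - [0,0,0,0,0,40,-1]
    - [0,0,0,0,0,40,-1]
    - [0,0,0,0,0,40,-1]

```text
time: 2.48
ee_pos: [0.5263, 0.321, 0.0446]
eef_rot: [-0.06, 0.998, 0.001, 0.001]
ft_force: [-0.1, -0.0, -0.2]
width: 0.0003
grip_force: 0.0
```

Run:
```python
from m import *
s,M=tool();print(s['time'],s['ee_pos'],todeck(s['ee_pos']),s['ft_force']);print(M.round(3))
carrier('top')
```

```text
2.4833 [0.52630264 0.32096371 0.04461655] [-34.3  86.4] [-0.13942814 -0.01013626 -0.2269492 ]
[[-0.993 -0.12   0.002]
 [-0.12   0.993  0.002]
 [-0.002  0.001 -1.   ]]
top rim deck [-35.2   5.7] r 21.5 n 69 z 0.0421
top cap deck [ 74.3 -84.2] r 0.1 n 1 z 0.0706
```

Call:
apply_moves:
  steps:
    - [0,0,0,0,0,11,-1]
    - [0,0,0,0,0,22,-1]
    - [0,0,0,0,0,22,-1]
    - [0,0,0,0,0,22,-1]
    - [0,0,0,0,-5,22,-1]
    - [0,0,0,0,-10,22,-1]
    - [0,0,0,0,-13,22,-1]
    - [0,0,0,0,-16,22,-1]
    - [0,0,0,0,-18,22,-1]
    - [0,0,0,0,-20,22,-1]
    - [0,0,0,0,-22,22,-1]
    - [0,0,0,0,-24,22,-1]
    - [0,0,0,0,-26,22,-1]
    - [0,0,0,0,-28,22,-1]
    - [0,0,0,0,-30,22,-1]
    - [0,0,0,0,-33,22,-1]
    - [0,0,0,0,-36,22,-1]
    - [0,0,0,0,-39,22,-1]
    - [0,0,0,0,-42,22,-1]
    - [0,0,0,0,-45,22,-1]

```text
time: 4.2
ee_pos: [0.5307, 0.2754, 0.0206]
eef_rot: [-0.06, 0.998, 0.0, 0.0]
ft_force: [-0.1, 1.2, -1.0]
width: 0.0001
grip_force: 0.7
```

Run:
```python
from m import *
s,M=tool();print(s['time'],s['ee_pos'],todeck(s['ee_pos']),s['ft_force'])
c=cam('side');a=c['pixels'][180:330,150:350,::-1];w=cam('wrist')
cv2.imwrite('pics/s2.png',np.hstack([cv2.resize(a,(400,300)),cv2.resize(w['pixels'][:,:,::-1],(400,300))]))
```

```text
4.2 [0.53074873 0.275382   0.02056942] [-35.3  40.6] [-0.0717357   1.18834896 -0.99884577]
```

View pics/s2.png

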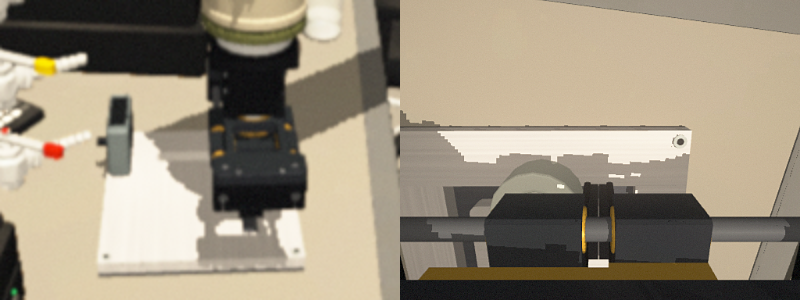

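The fingers are in contact at (590,190) in the wrist view and pushing with about 1.2 N. The carrier slides freely, so I'll continue.

Call:
apply_moves:
  steps:
    - [0,0,0,0,-3,0,-1]
    - [0,0,0,0,-6,0,-1]
    - [0,0,0,0,-9,0,-1]
    - [0,0,0,0,-12,0,-1]
    - [0,0,0,0,-15,0,-1]
    - [0,0,0,0,-18,0,-1]
    - [0,0,0,0,-21,0,-1]
    - [0,0,0,0,-24,0,-1]
    - [0,0,0,0,-27,0,-1]
    - [0,0,0,0,-30,0,-1]
    - [0,0,0,0,-33,0,-1]
    - [0,0,0,0,-36,0,-1]
    - [0,0,0,0,-39,0,-1]
    - [0,0,0,0,-42,0,-1]
    - [0,0,0,0,-44,0,-1]
    - [0,0,0,0,-46,0,-1]
    - [0,0,0,0,-48,0,-1]
    - [0,0,0,0,-49,0,-1]

```text
time: 5.8
ee_pos: [0.5367, 0.2267, 0.0205]
eef_rot: [-0.06, 0.998, 0.0, 0.0]
ft_force: [-0.1, 2.3, 0.4]
width: 0.0
grip_force: 0.8
```

Run:
```python
from m import *
s,M=tool();print(s['time'],s['ee_pos'],todeck(s['ee_pos']),s['ft_force'])
```

```text
5.8 [0.53666852 0.22668292 0.02054841] [-35.3  -8.4] [-0.13092248  2.29011841  0.42384761]
```

Call:
apply_moves:
  steps:
    - [0,0,0,0,-1,0,-1]
    - [0,0,0,0,-2,0,-1]
    - [0,0,0,0,-3,0,-1]
    - [0,0,0,0,-4,0,-1]
    - [0,0,0,0,-4,0,-1]

```text
time: 6.22
ee_pos: [0.5371, 0.2228, 0.0206]
eef_rot: [-0.06, 0.998, -0.0, 0.0]
ft_force: [-0.6, 0.6, -0.6]
width: 0.0006
grip_force: 0.5
```

Call:
apply_moves:
  steps:
    - [0,0,0,0,-1,0,-1]
    - [0,0,0,0,-2,0,-1]
    - [0,0,0,0,-2,0,-1]

```text
time: 6.47
ee_pos: [0.5373, 0.2208, 0.0205]
eef_rot: [-0.06, 0.998, -0.0, -0.0]
ft_force: [0.5, 0.8, 0.6]
width: 0.0004
grip_force: 0.6
```

Call:
apply_moves:
  steps:
    - [0,0,0,0,-1,0,-1]
    - [0,0,0,0,-2,0,-1]
    - [0,0,0,0,-2,0,-1]

```text
time: 6.72
ee_pos: [0.5376, 0.2188, 0.0205]
eef_rot: [-0.06, 0.998, 0.0, 0.0]
ft_force: [0.9, 1.9, -1.0]
width: 0.0003
grip_force: 0.6
```

Call:
apply_moves:
  steps:
    - [0,0,0,0,-1,0,-1]
    - [0,0,0,0,-2,0,-1]
    - [0,0,0,0,-2,0,-1]

```text
time: 6.97
ee_pos: [0.5378, 0.2168, 0.0205]
eef_rot: [-0.06, 0.998, -0.0, -0.0]
ft_force: [0.2, 1.5, 0.2]
width: 0.0003
grip_force: 0.6
```

Run:
```python
from m import *
s,M=tool();print(s['time'],todeck(s['ee_pos']),s['ft_force'])
for n in('top','side'):carrier(n)
w=cam('wrist');s=cam('side')
cv2.imwrite('pics/s3.png',np.hstack([cv2.resize(w['pixels'][:,:,::-1],(500,375)),cv2.resize(s['pixels'][230:330,190:270,::-1],(300,375))]))
```

```text
6.9667 [-35.3 -18.4] [0.24675101 1.50969292 0.24032716]
top rim deck [ 74.9 -53.1] r 11.6 n 14 z 0.0461
top cap deck [ 73.6 -69.5] r 0.1 n 1 z 0.068
side rim deck [-37.6   4.6] r 5.8 n 7 z 0.0331Traceback (most recent call last):
  File "<stdin>", line 3, in <module>
  File "m.py", line 25, in carrier
    cen(.034,.052,'rim',.043);cen(.066,.085,'cap',.073)
                              ~~~^^^^^^^^^^^^^^^^^^^^^^
  File "m.py", line 22, in cen
    i=1+np.argmax(s[1:,4]);vv,uu=np.where(l==i)
        ~~~~~~~~~^^^^^^^^^
    return _wrapfunc(a, 'argmax', axis=axis, out=out, **kwds)
    return bound(*args, **kwds)
ValueError: attempt to get argmax of an empty sequence
```

Call:
apply_moves:
  steps:
    - [0,0,0,0,-1,0,-1]
    - [0,0,0,0,-2,0,-1]
    - [0,0,0,0,-2,0,-1]

```text
time: 7.32
ee_pos: [0.5381, 0.2148, 0.0206]
eef_rot: [-0.06, 0.998, 0.0, 0.0]
ft_force: [-0.5, 0.8, 0.2]
width: 0.0005
grip_force: 0.6
```

Call:
apply_moves:
  steps:
    - [0,0,0,0,-1,0,-1]
    - [0,0,0,0,-2,0,-1]
    - [0,0,0,0,-2,0,-1]

```text
time: 7.57
ee_pos: [0.5382, 0.2134, 0.0206]
eef_rot: [-0.06, 0.998, 0.0, 0.0]
ft_force: [0.0, 3.3, -0.3]
width: 0.0007
grip_force: 1.2
```

Run:
```python
from m import *
s,M=tool();print(s['time'],todeck(s['ee_pos']),s['ft_force'])
w=cam('wrist');s=cam('side')
cv2.imwrite('pics/s3.png',np.hstack([cv2.resize(w['pixels'][:,:,::-1],(500,375)),cv2.resize(s['pixels'][230:330,190:270,::-1],(300,375))]))
```

```text
7.5667 [-35.4 -21.8] [ 2.03574771e-03  3.33509810e+00 -3.46427710e-01]
```

View pics/s3.png

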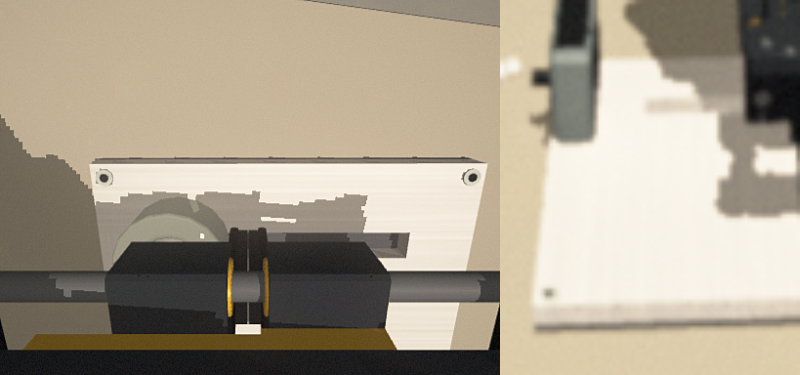

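The first leg of the slot is empty behind the fingers and the carrier is at (170,225). The force is rising, so I'll confirm the stop.

Call:
apply_moves:
  steps:
    - [0,0,0,0,-1,0,-1]
    - [0,0,0,0,-2,0,-1]
    - [0,0,0,0,-2,0,-1]

```text
time: 7.92
ee_pos: [0.5383, 0.213, 0.0208]
eef_rot: [-0.061, 0.998, 0.001, 0.0]
ft_force: [-1.0, 7.2, -0.2]
width: 0.0006
grip_force: 3.8
```

The pin is stopped against the end of the first leg with 7 N. I'll back off and go round behind the carrier at the same height.

Call:
apply_moves:
  steps:
    - [0,0,0,0,4,0,-1]
    - [0,0,0,0,10,0,-1]
    - [0,0,0,0,15,0,-1]
    - [0,0,0,10,15,0,-1]
    - [0,0,0,20,15,0,-1]
    - [0,0,0,30,15,0,-1]
    - [0,0,0,40,15,0,-1]
    - [0,0,0,50,15,0,-1]
    - [0,0,0,55,15,0,-1]
    - [0,0,0,55,15,0,-1]
    - [0,0,0,55,5,0,-1]
    - [0,0,0,55,-5,0,-1]
    - [0,0,0,55,-15,0,-1]
    - [0,0,0,55,-25,0,-1]
    - [0,0,0,55,-31,0,-1]
    - [0,0,0,55,-31,0,-1]
    - [0,0,0,55,-31,0,-1]

```text
time: 9.33
ee_pos: [0.4878, 0.1733, 0.0205]
eef_rot: [-0.06, 0.998, 0.0, 0.0]
ft_force: [0.5, -0.3, 0.0]
width: 0.0004
grip_force: 0.0
```

Run:
```python
from m import *
s,M=tool();print(s['time'],s['ee_pos'],todeck(s['ee_pos']),s['ft_force'])
w=cam('wrist');t=cam('top')
cv2.imwrite('pics/s4.png',np.hstack([cv2.resize(w['pixels'][:,:,::-1],(400,300)),cv2.resize(t['pixels'][145:245,125:245,::-1],(400,300))]))
carrier('top')
```

```text
9.3333 [0.48779894 0.17329065 0.02054904] [-90.2 -55.6] [ 0.4659321  -0.31006436  0.00787284]
top rim deck [ 74.9 -53.1] r 14.0 n 14 z 0.0452Traceback (most recent call last):
  File "<stdin>", line 5, in <module>
  File "m.py", line 25, in carrier
    cen(.034,.052,'rim',.043);cen(.066,.085,'cap',.073)
                              ~~~^^^^^^^^^^^^^^^^^^^^^^
  File "m.py", line 22, in cen
    i=1+np.argmax(s[1:,4]);vv,uu=np.where(l==i)
        ~~~~~~~~~^^^^^^^^^
    return _wrapfunc(a, 'argmax', axis=axis, out=out, **kwds)
    return bound(*args, **kwds)
ValueError: attempt to get argmax of an empty sequence
```

View pics/s4.png

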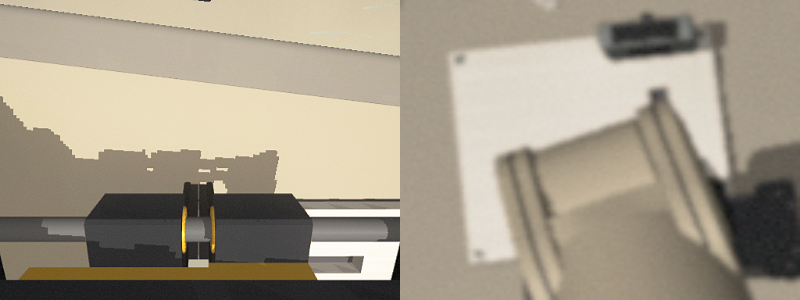

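The fingers are behind the carrier with nothing in contact. Now the second leg.

Call:
apply_moves:
  steps:
    - [0,0,0,-5,0,0,-1]
    - [0,0,0,-10,0,0,-1]
    - [0,0,0,-13,0,0,-1]
    - [0,0,0,-15,0,0,-1]
    - [0,0,0,-17,0,0,-1]
    - [0,0,0,-19,0,0,-1]
    - [0,0,0,-21,0,0,-1]
    - [0,0,0,-23,0,0,-1]
    - [0,0,0,-25,0,0,-1]
    - [0,0,0,-28,0,0,-1]

```text
time: 10.32
ee_pos: [0.5154, 0.1771, 0.0204]
eef_rot: [-0.06, 0.998, 0.0, -0.0]
ft_force: [-0.1, -1.3, -0.1]
width: 0.0009
grip_force: 0.9
```

Call:
apply_moves:
  steps:
    - [0,0,0,-3,0,0,-1]
    - [0,0,0,-6,0,0,-1]
    - [0,0,0,-9,0,0,-1]
    - [0,0,0,-12,0,0,-1]

```text
time: 10.65
ee_pos: [0.5277, 0.1786, 0.0205]
eef_rot: [-0.06, 0.998, 0.0, -0.0]
ft_force: [-0.6, -0.2, -0.5]
width: 0.0005
grip_force: 0.7
```

Run:
```python
from m import *
s,M=tool();print(s['time'],s['ee_pos'],todeck(s['ee_pos']),s['ft_force'])
w=cam('wrist');t=cam('side')
cv2.imwrite('pics/s5.png',np.hstack([cv2.resize(w['pixels'][:,:,::-1],(400,300)),cv2.resize(t['pixels'][200:320,180:320,::-1],(400,300))]))
```

```text
10.65 [0.52765098 0.17855765 0.02046857] [-50.  -55.1] [-0.57312333 -0.22460039 -0.47467094]
```

View pics/s5.png

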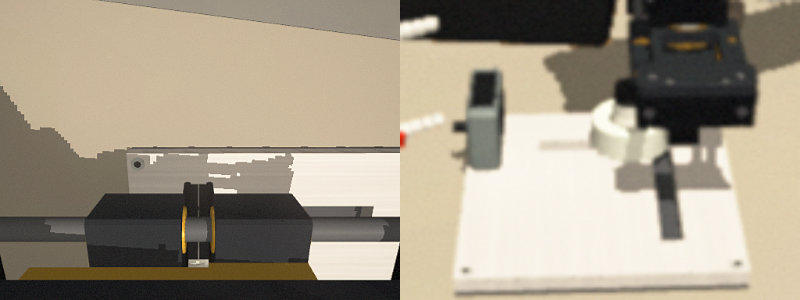

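The side view shows the carrier in the second leg at about (625,130), with the vial standing. I'll continue.

Call:
apply_moves:
  steps:
    - [0,0,0,-3,0,0,-1]
    - [0,0,0,-6,0,0,-1]
    - [0,0,0,-9,0,0,-1]
    - [0,0,0,-12,0,0,-1]
    - [0,0,0,-15,0,0,-1]
    - [0,0,0,-18,0,0,-1]
    - [0,0,0,-21,0,0,-1]
    - [0,0,0,-24,0,0,-1]
    - [0,0,0,-27,0,0,-1]
    - [0,0,0,-30,0,0,-1]
    - [0,0,0,-33,0,0,-1]
    - [0,0,0,-36,0,0,-1]
    - [0,0,0,-39,0,0,-1]
    - [0,0,0,-42,0,0,-1]
    - [0,0,0,-45,0,0,-1]
    - [0,0,0,-47,0,0,-1]
    - [0,0,0,-49,0,0,-1]
    - [0,0,0,-51,0,0,-1]
    - [0,0,0,-52,0,0,-1]
    - [0,0,0,-52,0,0,-1]

```text
time: 12.42
ee_pos: [0.5792, 0.1848, 0.0205]
eef_rot: [-0.06, 0.998, 0.0, 0.0]
ft_force: [-1.6, -0.9, 1.0]
width: 0.0003
grip_force: 0.7
```

Call:
apply_moves:
  steps:
    - [0,0,0,-1,0,0,-1]
    - [0,0,0,-2,0,0,-1]
    - [0,0,0,-2,0,0,-1]

```text
time: 12.67
ee_pos: [0.5811, 0.185, 0.0206]
eef_rot: [-0.06, 0.998, 0.0, 0.0]
ft_force: [-2.4, -0.0, 0.6]
width: 0.0005
grip_force: 1.1
```

Call:
apply_moves:
  steps:
    - [0,0,0,-1,0,0,-1]
    - [0,0,0,-2,0,0,-1]
    - [0,0,0,-2,0,0,-1]

```text
time: 12.92
ee_pos: [0.5831, 0.1853, 0.0205]
eef_rot: [-0.06, 0.998, 0.0, 0.0]
ft_force: [-2.8, 0.1, 1.1]
width: 0.0005
grip_force: 1.0
```

Call:
apply_moves:
  steps:
    - [0,0,0,-1,0,0,-1]
    - [0,0,0,-2,0,0,-1]
    - [0,0,0,-2,0,0,-1]

```text
time: 13.17
ee_pos: [0.5851, 0.1855, 0.0205]
eef_rot: [-0.06, 0.998, 0.0, 0.0]
ft_force: [-2.1, -0.6, 0.8]
width: 0.0002
grip_force: 1.0
```

Call:
apply_moves:
  steps:
    - [0,0,0,-1,0,0,-1]
    - [0,0,0,-2,0,0,-1]
    - [0,0,0,-2,0,0,-1]

```text
time: 13.42
ee_pos: [0.5864, 0.1857, 0.0205]
eef_rot: [-0.06, 0.998, -0.0, -0.001]
ft_force: [-6.8, -0.8, 4.6]
width: 0.0002
grip_force: 3.0
```

Call:
apply_moves:
  steps:
    - [0,0,0,-1,0,0,-1]
    - [0,0,0,-1,0,0,-1]
    - [0,0,0,-1,0,0,-1]

```text
time: 13.67
ee_pos: [0.5865, 0.1857, 0.0204]
eef_rot: [-0.06, 0.998, -0.0, -0.002]
ft_force: [-10.2, -1.4, 7.0]
width: 0.0002
grip_force: 5.0
```

A firm stop at 10 N with TCP x ≈ 9 mm, so the pin should be home. I'll withdraw and check.

Call:
apply_moves:
  steps:
    - [0,0,0,2,0,0,-1]
    - [0,0,0,5,0,0,-1]
    - [0,0,0,15,0,0,-1]
    - [0,0,0,30,0,0,-1]
    - [0,0,0,60,0,0,-1]
    - [0,0,0,90,0,0,-1]
    - [0,0,0,90,0,-40,-1]
    - [0,0,0,90,0,-80,-1]
    - [0,0,0,90,0,-120,-1]
    - [0,0,0,90,40,-150,-1]
    - [0,0,0,90,80,-150,-1]
    - [0,0,0,90,120,-150,-1]
    - [0,0,0,90,160,-150,-1]
    - [0,0,0,90,200,-150,-1]
    - [0,0,0,90,240,-150,-1]
    - [0,0,0,90,240,-150,-1]
    - [0,0,0,90,240,-150,-1]

```text
time: 15.08
ee_pos: [0.4685, 0.4162, 0.1699]
eef_rot: [-0.062, 0.998, 0.0, -0.0]
ft_force: [0.4, -0.5, -0.6]
width: 0.0006
grip_force: 0.0
```

Run:
```python
from m import *
s,M=tool();print(s['time'],s['ee_pos'],s['ft_force'])
t=cam('top');w=cam('side')
cv2.imwrite('pics/s6.png',np.hstack([cv2.resize(t['pixels'][145:245,125:245,::-1],(400,333)),cv2.resize(w['pixels'][200:320,180:320,::-1],(400,333))]))
for n in('top','side'):carrier(n)
```

```text
15.0833 [0.46847033 0.41618689 0.16994607] [ 0.43120201 -0.47536837 -0.62581448]
top rim deck [ 47.5 -53.9] r 31.3 n 318 z 0.0424
top cap deck [ 44.2 -54.4] r 11.3 n 66 z 0.0726
side rim deck [ 45.7 -50.2] r 32.6 n 368 z 0.0433
side cap deck [ 45.1 -51.4] r 16.6 n 91 z 0.0727
```

View pics/s6.png

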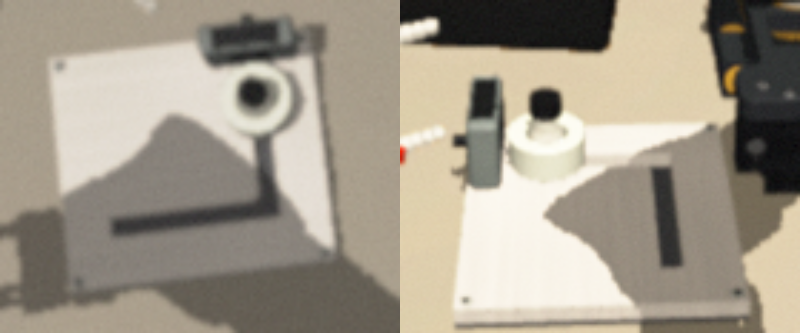

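The carrier is at the end of the second leg in front of the reader, at x ≈ 45 mm, with the vial upright. Its underside sits on the deck and the robot is clear.

```bash
python3 -c "
from bench import r
print(r.close_job())"
```

```text
the job is handed in; nothing more can be done
None
```

I handed the job in at about 15 s: the carrier is at the end of the second leg in front of the reader (firm stop at about 10 N, x ≈ 45 mm in both camera views), with the vial upright, the bystanders untouched and the arm clear.

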